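# Lid the banchan containers for the kimchi fridge

### The arm

A 7-joint arm with a two-finger parallel gripper is mounted at the origin on the work surface. World frame = base frame: x ahead of the robot, y to its left, z up, the work surface at z = 0. Lengths are in m, angles in rad, forces in N, time in s.
With the tool pointing down it reaches from about 0.4 to 0.85 m from the base axis. Payload 4.5 kg.
Tool frame: the origin (TCP) lies between the finger pads; the fingertips stand 19 mm ahead of it and the grasp point (between the pads) is the TCP (r.tips_ahead is the distance from the TCP to the fingertips, in m); z points along the fingers, y is the line along which they close (so a half turn about z gives the same grasp; the last joint's range is limited). The gripper opens to 88 mm and grips with 3 to 60 N. Pads are 18 mm wide; open, the fingers measure 123 mm over their backs; the gripper's body (75 mm by 187 mm) begins 45 mm behind the grasp point.
Start: joints at [0.034, 0.689, -0.195, 1.565, 0.157, 0.902, -0.215], TCP at [0.625, 0, 0.258] pointing down, gripper open.
Joint ranges: [-3.01, 3.01], [-0.46, 2.08], [-1.47, 1.51], [0.13, 2.56], [-1, 4.14], [0.04, 2.09], [-2.66, 2.66]. Speed limits (rad/s): [2.57, 2.57, 3.14, 3.14, 3.14, 3.14, 3.14].

### API

Orientations are given as a unit quaternion [x, y, z, w].
In Python, from plant import r, cams, models gives the robot as it stands. The module is installed in compiled form; this text tells all that it offers.
- The arm moves only by the tool jog_arm, never from a script. Its arguments are lists of equal length, an entry for each row: "turn": the turn, a rotation vector about the tool's x, y, z in rad, a list of three; "translation": the shift along the tool's x, y, z in m, a list of three; "grip": the closure, from 0 (fully open) to 1 (shut). In form: {"turn": [[ax, ay, az], ...], "translation": [[tx, ty, tz], ...], "grip": [grip, ...]}. A call has 1 to 20 rows; each row is the pose to reach, as a shift and turn from the pose commanded when the call began, along the tool's axes at that moment; what a row does not reach only later rows make up. A row lasts 1/8 s, in which the tool goes at most 62.5 mm and 10.7 degrees, less where a joint would pass 70% of its speed; a pose out of reach is approached as far as the arm can. A call with a gripper value outside its range is refused whole. The fingers move at their own pace and stop on an object; "force" is the grip in N (left out, the last holds). Time passes only in rows, so rows that repeat a pose let the fingers close. It gives the time, the measured TCP pose, the force, the opening and the grip force at its end, in the units of the state.
- r.get_state(): the state, without advancing time (a new reading comes with each control period).
- cams.snapshot(name): name is "scene" or "side" or "wrist"; returns the picture (480x640x3 uint8, red, green, blue); there is no depth.
- cams.camera_params(name): a dict with "fx", "fy", "cx", "cy" (pixels), "eye" and "orientation" of the camera in the world. Camera axes: x right, y up, looking along -z (the intrinsics and any distortion apply to the point x, -y, -z); pixel columns grow to the right and rows downward; lengths in m; the calibration is good to about 2 mm. A picture is of the moment at which its call begins: read the wrist's pose just before it. camera_params takes no time and is no camera call; for the wrist camera it gives the pose at the moment of the call.
- r.finish_job(): hands the job in; it is judged then, once.
Trained networks look in the newest picture that a camera, given by its name, has taken for a name from the list of things; names that differ only in an ending like _2 or _b are one class to them, and where a whole thing is asked for, a point or a joint stands for the part that bears it (a point fixed in the world has none). Each returns a list of dicts, best first, with "p" (0 to 1); they miss things now and then, are a little off and sometimes report something else, mostly with a low value. They report only what shows in the picture. A call takes as long as a camera call. They do not tell look-alikes from the thing itself.
- models.find_in(camera, name): "position" ([x, y, z] in m, in world coordinates, good to about 4 mm: the middle of the surface that is visible of it).
- models.masks_of(camera, name): "pixels" (480x640 bool, what is visible of it).
- models.place_of(camera, name): "position" ([x, y, z] in m, in world coordinates, good to about 4 mm: a listed point, or the origin of a listed thing).
The state is a dict: "clock": time; "q": joint angles; "qd": joint speeds; "joint_torque": joint torques, N m; "tool_pos": TCP position; "eef_rot": TCP orientation; "contact_force": force on the tool from outside, world axes, zero at the start; "moment": the same for the moment, N m; "opening": opening from 0.0 (shut) to 1.0 (fully open); "finger_force": force on a finger pad.
Only numpy, scipy, OpenCV 4.12 (cv2) and the standard library are available. Lean on these libraries where they do the work, as an engineer would, in place of code of your own. Each camera call takes 0.05 s, during which the arm holds its last target. There are 200 camera calls.

### The job

Put each of the four lids on the container it belongs to, matching material, colour and shape: steel on the steel bowl, round brown on the round brown dish, square brown on the square brown dish, mint on the mint box. Lower each lid into place rather than dropping it, so that it sits level with its plug down inside and its flange flat on the rim all round, and let go. Leave the containers about where they stand, and do not disturb the ladle or the spice jar.

Things in the scene. Friction and masses are not known exactly. Their poses are not given: they have to be found in the camera images.
- steel_lid_mid (a point): Round stainless steel lid, flange 136 mm in diameter, plug 104 mm in diameter tapering to 94 mm. Lies plug down, 44 mm high: plug 8 mm deep, flange 6 mm thick, on top a round black knob 22 mm in diameter and 30 mm tall, gripped by its sides. Point: on the axis, half-way up (22 mm above the plug's underside, 8 mm above the flange's top, 14 mm above its underside); z up. About 140 g.
- round_lid_mid (a point): Round brown ceramic lid, flange 110 mm in diameter, plug 78 mm in diameter tapering to 68 mm. Lies plug down, 44 mm high: plug 8 mm deep, flange 6 mm thick, on top a round tan knob 22 mm in diameter and 30 mm tall, gripped by its sides. Point: on the axis, half-way up (22 mm above the plug's underside, 8 mm above the flange's top, 14 mm above its underside); z up. About 140 g.
- square_lid_mid (a point): Square brown ceramic lid, flange 98 x 98 mm, square plug 66 x 66 mm. Lies plug down, 44 mm high: plug 8 mm deep, flange 6 mm thick, on top (tan) a straight bar grip 44 mm long (along its x), 16 mm thick (along its y) and 30 mm tall, gripped by its sides. Point: on the axis, half-way up (22 mm above the plug's underside, 8 mm above the flange's top, 14 mm above its underside); z up. About 160 g. x and y are along its sides.
- mint_lid_mid (a point): Oblong mint green plastic lid, flange 128 (x) x 88 (y) mm, plug 98 (x) x 58 (y) mm. Lies plug down, 44 mm high: plug 8 mm deep, flange 6 mm thick, on top (darker mint) a straight bar grip 44 mm long (along its x), 16 mm thick (along its y) and 30 mm tall, gripped by its sides. Point: on the axis, half-way up (22 mm above the plug's underside, 8 mm above the flange's top, 14 mm above its underside); z up. About 90 g.
- steel_bowl_mouth (a point): Round stainless steel bowl, 124 mm across the rim outside, 116 mm inside, narrowing downwards. Loose, empty, open at the top. The point is at the centre of the mouth, level with the rim; z is up. The rim is 50 mm above the counter.
- round_dish_mouth (a point): Round brown ceramic banchan dish, 100 mm across outside, 90 mm inside. Loose, empty, open at the top. The point is at the centre of the mouth, level with the rim; z is up. The rim is 40 mm above the counter.
- square_dish_mouth (a point): Square brown ceramic banchan dish, 90 x 90 mm outside, 80 x 80 mm inside, x and y along its sides. Loose, empty, open at the top. The point is at the centre of the mouth, level with the rim; z is up. The rim is 40 mm above the counter. Its lid fits at any quarter turn.
- mint_box_mouth (a point): Oblong mint green plastic storage box, 120 (x) x 80 (y) mm outside, 112 x 72 mm inside. Loose, empty, open at the top. The point is at the centre of the mouth, level with the rim; z is up. The rim is 55 mm above the counter. Its lid fits with its long side along the box's long side, either way round.
- ladle_cup (a point): Bystander: ladle with a red silicone cup 72 mm across and 30 mm high and a steel handle, lying among the containers, the handle running from the cup to +y of this frame for 250 mm. The point is in the middle of the cup, 15 mm up.
- spice_jar_mid (a point): Bystander: amber glass spice jar with a red cap, 60 mm in diameter, 70 mm high, standing among the containers. The point is its centre.
Not all that is in view belongs to the job. What is shaped like the part that bears square_lid_mid but blue is not meant.

How it is judged:
At the end, for the whole second after the job is handed in: Each lid is released and at rest on its own container: within 10 mm of the mouth's centre, its mid point 10 to 17.5 mm above the rim (14 when seated), lid and container level within 0.08 rad; square lid (any quarter turn) and oblong lid (either way) in line within 0.2 rad (horizontal distance between steel_lid_mid and steel_bowl_mouth below 0.01 m and z of steel_lid_mid in the frame of steel_bowl_mouth between 0.01 and 0.0175 m and angle between each of steel_lid_mid, steel_bowl_mouth, round_lid_mid, round_dish_mouth, square_lid_mid, square_dish_mouth, mint_lid_mid, mint_box_mouth's own z axis and vertical below 0.08 rad and linear speed of each of steel_lid, steel_bowl, round_lid, round_dish, square_lid, square_dish, mint_lid, mint_box below 0.02 m/s and horizontal distance between round_lid_mid and round_dish_mouth below 0.01 m and z of round_lid_mid in the frame of round_dish_mouth between 0.01 and 0.0175 m and horizontal distance between square_lid_mid and square_dish_mouth below 0.01 m and z of square_lid_mid in the frame of square_dish_mouth between 0.01 and 0.0175 m and horizontal distance between mint_lid_mid and mint_box_mouth below 0.01 m and z of mint_lid_mid in the frame of mint_box_mouth between 0.01 and 0.0175 m and (angle between the x axis of square_lid_mid and the x axis of square_dish_mouth, either way round below 0.2 rad or angle between the x axis of square_lid_mid and the y axis of square_dish_mouth, either way round below 0.2 rad) and angle between the x axis of mint_lid_mid and the x axis of mint_box_mouth, either way round below 0.2 rad); the robot touches nothing.
It fails at once if a lid is dropped (falls free for more than about 25 mm) ((contact force between the fingers and steel_lid below 0.05 N and linear speed of steel_lid above 0.7 m/s) or (contact force between the fingers and round_lid below 0.05 N and linear speed of round_lid above 0.7 m/s) or (contact force between the fingers and square_lid below 0.05 N and linear speed of square_lid above 0.7 m/s) or (contact force between the fingers and mint_lid below 0.05 N and linear speed of mint_lid above 0.7 m/s)).
It fails at once if a container is shoved more than 40 mm from its place (distance of any of steel_bowl_mouth, round_dish_mouth, square_dish_mouth, mint_box_mouth from where it was at the start of the episode above 0.04 m).
It fails at once if the ladle or the spice jar is moved more than 30 mm (distance of any of ladle_cup, spice_jar_mid from where it was at the start of the episode above 0.03 m).
It also fails if it takes over 120 s, if anything falls off the work surface, if the arm or the gripper's body presses on something with over 40 N, if the wrist force passes 120 N, or if a joint passes its speed limit or range.

## Working session

There is one attempt and no reset: what is moved stays moved. The work goes in short steps, Python scripts to look and compute and a tool call to move; the robot and the scene stay as the last step left them, time stands still between calls to the robot, and variables do not carry over. Pictures are saved under pics/ and viewed, at most 16 in all, crops included, and the job is handed in when it is done.

Besides the shell and the picture viewer there is one more tool, called after ">>>" by a JSON object that holds its "fn" and its "kwargs", one argument or row to a line. jog_arm: Moves the arm, as the interface text tells. Its arguments: {"type":"object","properties":{"turn":{"type":"array"},"translation":{"type":"array"},"grip":{"type":"array"},"force":{"type":"number"}},"required":["turn","translation","grip"]}

```bash
mkdir -p pics; python3 - <<'E'
from plant import r,cams,models
import cv2
s=r.get_state();print(s['clock'],s['tool_pos'],s['eef_rot'],s['opening'])
for c in ["scene","side","wrist"]:
    im=cams.snapshot(c);cv2.imwrite(f"pics/{c}0.png",im[:,:,::-1])
    p=cams.camera_params(c);print(c,p)
    for n in ["steel_lid_mid","round_lid_mid","square_lid_mid","mint_lid_mid","steel_bowl_mouth","round_dish_mouth","square_dish_mouth","mint_box_mouth","ladle_cup","spice_jar_mid"]:
        print(n,[(round(d['p'],2),[round(float(x),3) for x in d['position']]) for d in models.place_of(c,n)][:3])
print(r.get_state()['clock'])
E
```

```text
0.0 [ 6.24406171e-01 -4.91373035e-05  2.56925015e-01] [ 7.07081444e-01  7.07131541e-01 -6.89726373e-04 -5.82170291e-04] 0.9994987363975247
scene {'fx': 515.5553979303296, 'fy': 515.5553979303296, 'cx': 319.85116964748914, 'cy': 247.69901814085156, 'eye': array([1.153676  , 0.7533555 , 0.72538995]), 'orientation': array([0.16763912, 0.45603038, 0.82656673, 0.28411416])}
steel_lid_mid [(0.81, [0.384, 0.289, 0.02]), (0.74, [0.517, -0.42, 0.052])]
round_lid_mid [(0.74, [0.651, -0.297, 0.017]), (0.64, [0.451, 0.087, 0.023])]
square_lid_mid [(0.82, [0.192, -0.323, 0.026]), (0.77, [0.811, 0.037, 0.018]), (0.67, [0.468, -0.118, 0.023])]
mint_lid_mid []
steel_bowl_mouth [(0.95, [0.517, -0.418, 0.05])]
round_dish_mouth [(0.57, [0.673, -0.124, 0.039])]
square_dish_mouth [(0.81, [0.648, 0.157, 0.041])]
mint_box_mouth [(0.71, [0.529, 0.406, 0.052]), (0.23, [0.649, 0.159, 0.041])]
ladle_cup [(0.57, [0.648, -0.295, 0.016]), (0.18, [0.667, -0.124, 0.037])]
spice_jar_mid [(0.66, [0.642, 0.293, 0.037])]
side {'fx': 574.7514404074559, 'fy': 574.7514404074559, 'cx': 309.76153887676276, 'cy': 247.8750714
[... 642 characters left out ...]
dle_cup [(0.64, [0.649, -0.296, 0.015])]
spice_jar_mid [(0.58, [0.638, 0.294, 0.035])]
wrist {'fx': 344.88873807649827, 'fy': 344.88873807649827, 'cx': 317.52693236796114, 'cy': 239.47067860091263, 'eye': array([0.62476673, 0.07242474, 0.38513954]), 'orientation': array([-1.43338815e-01,  2.62556484e-04, -1.25998937e-04,  9.89673633e-01])}
steel_lid_mid []
round_lid_mid [(0.87, [0.452, 0.087, 0.021])]
square_lid_mid [(0.8, [0.466, -0.115, 0.022]), (0.77, [0.81, 0.038, 0.019])]
mint_lid_mid []
steel_bowl_mouth []
round_dish_mouth [(0.76, [0.669, -0.128, 0.041])]
square_dish_mouth [(0.76, [0.649, 0.158, 0.041])]
mint_box_mouth []
ladle_cup [(0.89, [0.654, -0.296, 0.015])]
spice_jar_mid []
1.65
```

View pics/side0.png

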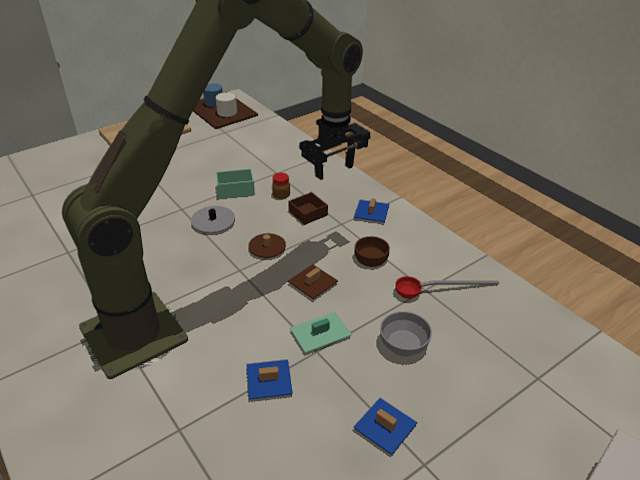

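View pics/scene0.png

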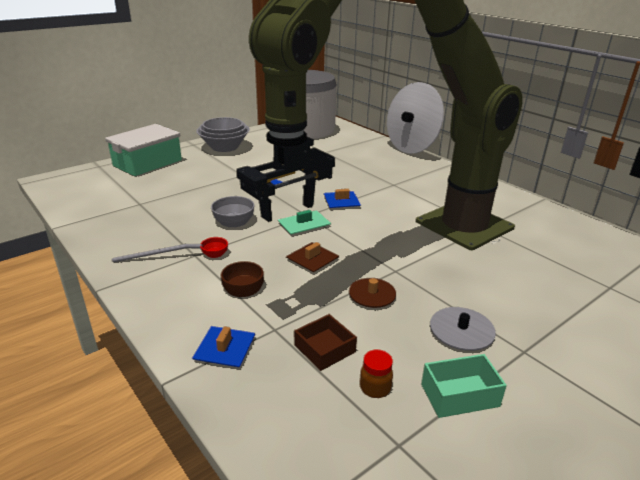

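View pics/wrist0.png

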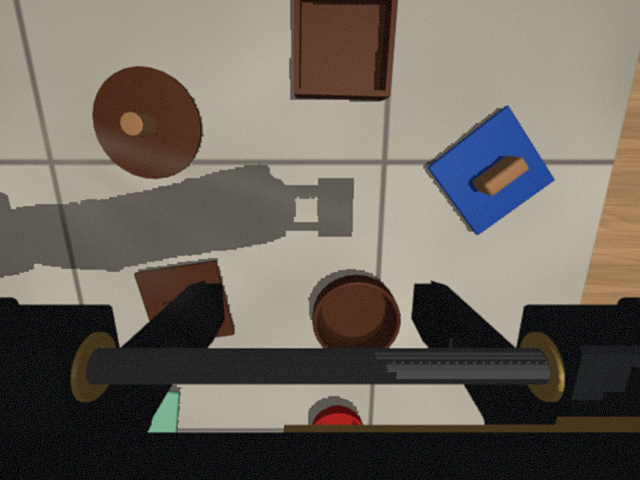

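Candidates for the square brown lid in the side view: brown (312,281), blue (372,210), blue (269,379) and blue (386,425). The brown one is right. The steel lid is at (213,219), round brown at (267,245) and mint at (320,331). In the scene view, the wall-mounted steel lid at (415,118) and the background bowls and box at (223,133) and (145,148) are not meant. Next I fit silhouettes to get exact poses and take a close crop of the choice.

```bash
cat > h.py <<'E'
import numpy as np,cv2
from scipy.optimize import minimize
from scipy.spatial.transform import Rotation as R
from plant import r,cams,models
def proj(P,p):
    c=(P-p['eye'])@R.from_quat(p['orientation']).as_matrix()
    return np.c_[p['fx']*c[:,0]/-c[:,2]+p['cx'],p['fy']*c[:,1]/c[:,2]+p['cy']]
def box(a,b,z0,z1): return np.array([[sx*a/2,sy*b/2,z] for sx in(-1,1) for sy in(-1,1) for z in(z0,z1)])
def cyl(d0,z0,d1,z1):
    t=np.linspace(0,2*np.pi,40)
    return np.vstack([np.c_[d/2*np.cos(t),d/2*np.sin(t),0*t+z] for d,z in((d0,z0),(d1,z1))])
m=1e-3
S={'steel_lid_mid':[cyl(.136,.008,.136,.014),cyl(.022,.014,.022,.044)],
'round_lid_mid':[cyl(.110,.008,.110,.014),cyl(.022,.014,.022,.044)],
'square_lid_mid':[box(.098,.098,.008,.014),box(.044,.016,.014,.044)],
'mint_lid_mid':[box(.128,.088,.008,.014),box(.044,.016,.014,.044)],
'steel_bowl_mouth':[cyl(.08,0,.124,.05)],'round_dish_mouth':[cyl(.09,0,.1,.04)],
'square_dish_mouth':[box(.09,.09,0,.04)],'mint_box_mouth':[box(.12,.08,0,.055)]}
def mask(cam,n,xy):
    # detection whose mask centre is nearest the expected place
    p=cams.camera_params(cam);c=proj(np.array([[*xy,.03]]),p)[0];best=None
    for d in models.masks_of(cam,n):
        a=np.argwhere(d['pixels'])
        if len(a)<100: continue
        e=np.hypot(*(a.mean(0)[::-1]-c))
        if e<20 and (best is None or e<best[0]): best=(e,d['pixels'])
    return None if best is None else best[1]
def fit(n,xy,views,dz=0):
    # views: list of (mask, params)
    def cost(v):
        c,s=np.cos(v[2]),np.sin(v[2]);M=np.array([[c,-s,0],[s,c,0],[0,0,1]]);t=0
        for mk,p in views:
            im=np.zeros((480,640),np.float32)
            for b in S[n]:
                q=proj(b@M.T+[v[0],v[1],dz],p)
                cv2.fillConvexPoly(im,cv2.convexHull(np.round(q*16).astype(np.int32)),1,cv2.LINE_AA,4)
            t+=1-np.minimum(im,mk).sum()/np.maximum(im,mk).sum()
        return t/len(views)
    best=min((minimize(cost,[*xy,a],method='Nelder-Mead',options=dict(initial_simplex=[[*xy,a],[xy[0]+.01,xy[1],a],[xy[0],xy[1]+.01,a],[*xy,a+.3]],xatol=2e-4,fatol=1e-4)) for a in ([0] if 'steel' in n or 'round' in n else np.arange(-1.4,1.5,.35))),key=lambda o:o.fun)
    return best.x,best.fun
E
python3 - <<'E'
from h import *
X={'steel_lid_mid':(.384,.29),'round_lid_mid':(.451,.087),'square_lid_mid':(.467,-.118),'mint_lid_mid':(.373,-.278),'steel_bowl_mouth':(.52,-.418),'round_dish_mouth':(.67,-.126),'square_dish_mouth':(.648,.156),'mint_box_mouth':(.53,.405)}
V={c:cams.snapshot(c) for c in('scene','side')}
for n,xy in X.items():
    vs={c:mask(c,n,xy) for c in V}
    for use in (('scene',),('side',),('scene','side')):
        w=[(vs[c].astype(np.float32),cams.camera_params(c)) for c in use if vs[c] is not None]
        if len(w)==len(use):
            x,f=fit(n,xy,w);print(n,use,x.round(4),round(f,3))
im=V['side'][245:325,260:370]
cv2.imwrite('pics/crop.png',cv2.resize(im,None,fx=5,fy=5)[:,:,::-1])
E
```

```text
steel_lid_mid ('scene',) [0.3839 0.2904 0.1242] 0.082
steel_lid_mid ('side',) [ 0.3861  0.2966 -0.1208] 0.057
steel_lid_mid ('scene', 'side') [ 0.3867  0.295  -0.0795] 0.078
round_lid_mid ('scene',) [0.4515 0.0851 0.2318] 0.112
round_lid_mid ('side',) [0.4508 0.0898 0.142 ] 0.146
round_lid_mid ('scene', 'side') [0.4532 0.0871 0.1583] 0.131
square_lid_mid ('scene',) [ 0.4697 -0.1191  0.1443] 0.072
square_lid_mid ('side',) [ 0.4669 -0.115  -1.4114] 0.088
square_lid_mid ('scene', 'side') [ 0.4679 -0.1172  0.1144] 0.096
mint_lid_mid ('scene',) [ 0.3737 -0.2757 -0.1768] 0.1
mint_lid_mid ('side',) [ 0.3744 -0.2725 -0.1562] 0.056
mint_lid_mid ('scene', 'side') [ 0.3749 -0.2751 -0.1955] 0.084
steel_bowl_mouth ('scene',) [ 0.5253 -0.4199 -0.0123] 0.064
steel_bowl_mouth ('side',) [ 0.5197 -0.4185  0.0836] 0.06
steel_bowl_mouth ('scene', 'side') [ 0.522  -0.4198  0.0575] 0.073
round_dish_mouth ('scene',) [ 0.6709 -0.1257  0.0294] 0.081
round_dish_mouth ('side',) [ 0.6683 -0.1226  0.1333] 0.102
round_dish_mouth ('scene', 'side') [ 0.6702 -0.1248 -0.078 ] 0.103
square_dish_mouth ('scene',) [ 0.6506  0.1545 -0.0379] 0.044
square_dish_mouth ('side',) [ 0.6482  0.1605 -0.0528] 0.026
square_dish_mouth ('scene', 'side') [0.649  0.1574 1.5501] 0.06
mint_box_mouth ('scene',) [0.5311 0.4028 2.7063] 0.02
mint_box_mouth ('side',) [ 0.5308  0.4088 -0.5022] 0.064
mint_box_mouth ('scene', 'side') [ 0.5307  0.4039 -0.4701] 0.059
```

View pics/crop.png

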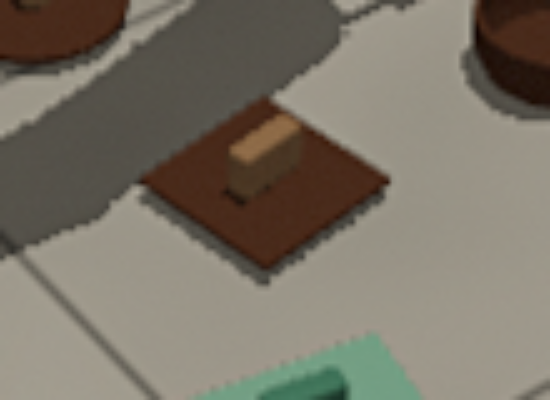

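The crop confirms the brown square lid with its tan bar (side pixel 312,281), with the bar running along about +x. I'll start with it.

```bash
cat > go.py <<'E'
import sys
from h import *
def go(*wps):
    s=r.get_state();M=R.from_quat(s['eef_rot'])
    print('t',round(s['clock'],2),'tcp',np.round(s['tool_pos'],4),'yaw',round(float(np.arctan2(*M.as_matrix()[1::-1,1])),3),'q7',round(s['q'][6],2),'open',round(s['opening'],3),'F',np.round(s['contact_force'],1),'ff',s['finger_force'])
    for x,y,z,yaw in wps:
        T=R.from_matrix(np.array([[-np.sin(yaw),np.cos(yaw),0],[np.cos(yaw),np.sin(yaw),0],[0,0,-1]]).T.T)
        print('tr',M.inv().apply(np.array([x,y,z])-s['tool_pos']).round(4).tolist(),'turn',(M.inv()*T).as_rotvec().round(3).tolist())
if __name__=='__main__': go(*[tuple(map(float,a.split(','))) for a in sys.argv[1:]])
E
python3 go.py .4675,-.117,.12,-1.44 .4675,-.117,.037,-1.44
```

```text
t 2.55 tcp [0.625  0.     0.2577] yaw 0.0 q7 -0.22 open 0.996 F [ 0.1 -0.6  0.4] ff 0.0
tr [-0.117, -0.1575, 0.1377] turn [0.0, -0.0, 1.44]
tr [-0.117, -0.1575, 0.2207] turn [0.0, -0.0, 1.44]
```

>>> {"fn": "jog_arm", "kwargs": {
  "turn": [
    [0,0,1.44],
    [0,0,1.44],
    [0,0,1.44],
    [0,0,1.44],
    [0,0,1.44],
    [0,0,1.44],
    [0,0,1.44],
    [0,0,1.44],
    [0,0,1.44],
    [0,0,1.44]
  ],
  "translation": [
    [-0.117,-0.158,0.138],
    [-0.117,-0.158,0.138],
    [-0.117,-0.158,0.138],
    [-0.117,-0.158,0.138],
    [-0.117,-0.158,0.138],
    [-0.117,-0.158,0.138],
    [-0.117,-0.158,0.138],
    [-0.117,-0.158,0.138],
    [-0.117,-0.158,0.138],
    [-0.117,-0.158,0.138]
  ],
  "grip": [0,0,0,0,0,0,0,0,0,0],
  "force": 15
}}

```text
clock: 3.8
tool_pos: [0.4672, -0.1169, 0.1198]
eef_rot: [0.998, 0.067, 0.0, -0.0]
contact_force: [0.3, 0.2, 0.7]
opening: 1.0
finger_force: 0.0
```

```bash
python3 - <<'E'
from go import *
go((.4675,-.117,.037,-1.44))
p=cams.camera_params('wrist');im=cams.snapshot('wrist');cv2.imwrite('pics/w1.png',im[:,:,::-1])
for d in models.place_of('wrist','square_lid_mid'):print(d)
E
```

```text
t 3.8 tcp [ 0.4672 -0.1169  0.1198] yaw -1.438 q7 -0.99 open 1.0 F [0.3 0.2 0.7] ff 0.0
tr [0.0002, 0.0001, 0.0828] turn [-0.0, -0.0, 0.002]
{'position': [0.4668, -0.1196, 0.0209], 'p': 0.86}
```

View pics/w1.png

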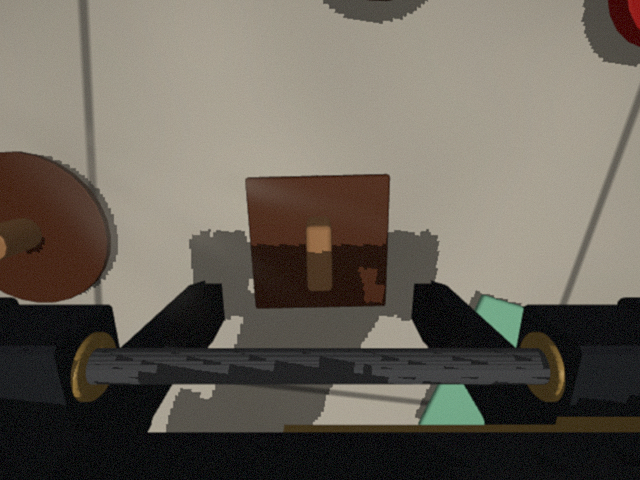

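The wrist view shows the lid centred, with its bar at (318,255) midway between the fingers and aligned. I'll descend, grip and lift.

>>> {"fn": "jog_arm", "kwargs": {
  "turn": [
    [0,0,0],
    [0,0,0],
    [0,0,0],
    [0,0,0],
    [0,0,0],
    [0,0,0],
    [0,0,0],
    [0,0,0],
    [0,0,0],
    [0,0,0],
    [0,0,0],
    [0,0,0],
    [0,0,0],
    [0,0,0],
    [0,0,0],
    [0,0,0]
  ],
  "translation": [
    [0,0,0.03],
    [0,0,0.06],
    [0,0,0.075],
    [0,0,0.083],
    [0,0,0.083],
    [0,0,0.083],
    [0,0,0.083],
    [0,0,0.083],
    [0,0,0.083],
    [0,0,0.083],
    [0,0,0.083],
    [0,0,0.08],
    [0,0,0.06],
    [0,0,0.02],
    [0,0,-0.03],
    [0,0,-0.03]
  ],
  "grip": [0,0,0,0,0,1,1,1,1,1,1,1,1,1,1,1],
  "force": 20
}}

```text
clock: 5.9
tool_pos: [0.4687, -0.1174, 0.1524]
eef_rot: [0.998, 0.065, 0.003, 0.001]
contact_force: [-0.1, 0.6, -2.4]
opening: 0.178
finger_force: 20.0
```

```bash
python3 go.py .649,.1567,.15,-1.616 .649,.1567,.08,-1.616
```

```text
t 5.9 tcp [ 0.4687 -0.1174  0.1524] yaw -1.44 q7 -0.99 open 0.178 F [-0.1  0.6 -2.4] ff 19.963477849960327
tr [0.2145, -0.2483, 0.0031] turn [0.002, -0.006, 0.176]
tr [0.2141, -0.2484, 0.0731] turn [0.002, -0.006, 0.176]
```

>>> {"fn": "jog_arm", "kwargs": {
  "turn": [
    [0,0,0.176],
    [0,0,0.176],
    [0,0,0.176],
    [0,0,0.176],
    [0,0,0.176],
    [0,0,0.176],
    [0,0,0.176],
    [0,0,0.176],
    [0,0,0.176],
    [0,0,0.176],
    [0,0,0.176]
  ],
  "translation": [
    [0.03,-0.03,0.0],
    [0.06,-0.07,0.0],
    [0.1,-0.11,0.0],
    [0.14,-0.16,0.0],
    [0.18,-0.21,0.0],
    [0.205,-0.235,0.0],
    [0.214,-0.248,0.02],
    [0.214,-0.248,0.045],
    [0.214,-0.248,0.06],
    [0.214,-0.248,0.06],
    [0.214,-0.248,0.06]
  ],
  "grip": [1,1,1,1,1,1,1,1,1,1,1]
}}

```text
clock: 7.28
tool_pos: [0.6473, 0.1563, 0.0902]
eef_rot: [1.0, -0.023, 0.001, 0.0]
contact_force: [0.1, -0.4, -0.8]
opening: 0.18
finger_force: 20.0
```

```bash
python3 - <<'E'
from go import *
go((.649,.1567,.069,-1.616))
for c in ('scene','side'):
    im=cams.snapshot(c);cv2.imwrite(f'pics/p1{c}.png',im[:,:,::-1])
    for n in ('square_lid_mid','square_dish_mouth'):
        for d in models.place_of(c,n): print(c,n,np.round(d['position'],3),round(d['p'],2))
a=cv2.imread('pics/p1scene.png')[230:400,220:420];b=cv2.imread('pics/p1side.png')[120:290,210:410]
cv2.imwrite('pics/p1.png',cv2.resize(np.hstack([a,b]),None,fx=2,fy=2))
E
```

```text
t 7.28 tcp [0.6473 0.1563 0.0902] yaw -1.617 q7 -1.54 open 0.18 F [ 0.1 -0.4 -0.8] ff 19.963400959968567
tr [0.0017, -0.0004, 0.0212] turn [0.0, -0.001, -0.001]
scene square_lid_mid [0.808 0.036 0.022] 0.94
scene square_lid_mid [ 0.326 -0.569  0.023] 0.89
scene square_lid_mid [0.648 0.157 0.066] 0.73
scene square_lid_mid [ 0.191 -0.323  0.022] 0.56
scene square_dish_mouth [0.65  0.158 0.039] 0.59
side square_lid_mid [ 0.329 -0.569  0.025] 0.93
side square_lid_mid [ 0.194 -0.322  0.02 ] 0.81
side square_lid_mid [0.648 0.152 0.069] 0.66
side square_lid_mid [0.809 0.038 0.024] 0.62
side square_dish_mouth [0.646 0.153 0.042] 0.58
```

View pics/p1.png

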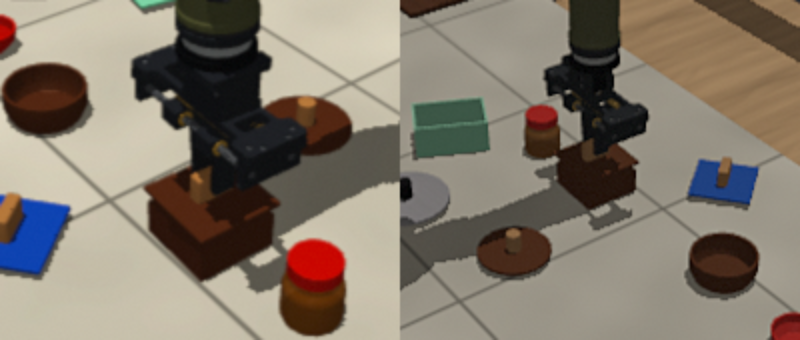

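The two views show the lid aligned just over the square dish, with the dish at about (210,235) in the left half and (597,178) in the right half. I'll lower and release.

>>> {"fn": "jog_arm", "kwargs": {
  "turn": [
    [0,0,0],
    [0,0,0],
    [0,0,0],
    [0,0,0],
    [0,0,0],
    [0,0,0],
    [0,0,0],
    [0,0,0],
    [0,0,0],
    [0,0,0],
    [0,0,0],
    [0,0,0],
    [0,0,0],
    [0,0,0]
  ],
  "translation": [
    [0.002,0,0.006],
    [0.002,0,0.012],
    [0.002,0,0.017],
    [0.002,0,0.021],
    [0.002,0,0.021],
    [0.002,0,0.021],
    [0.002,0,0.021],
    [0.002,0,0.021],
    [0.002,0,0.021],
    [0.002,0,0.021],
    [0.002,0,0.01],
    [0.002,0,-0.03],
    [0.002,0,-0.08],
    [0.002,0,-0.08]
  ],
  "grip": [1,1,1,1,1,1,0,0,0,0,0,0,0,0]
}}

```text
clock: 9.32
tool_pos: [0.6521, 0.1567, 0.175]
eef_rot: [1.0, -0.023, 0.005, -0.001]
contact_force: [0.1, 0.3, -0.2]
opening: 0.999
finger_force: 0.0
```

```bash
python3 - <<'E'
from go import *
go((.451,.087,.14,-1.616),(.451,.087,.037,-1.616))
for c in ('scene','side','wrist'):
    im=cams.snapshot(c);cv2.imwrite(f'pics/p2{c}.png',im[:,:,::-1])
    for n in ('square_lid_mid','round_lid_mid'):
        for d in models.place_of(c,n): print(c,n,np.round(d['position'],3),round(d['p'],2))
a=cv2.imread('pics/p2scene.png')[230:400,220:420];b=cv2.imread('pics/p2side.png')[120:290,210:410]
cv2.imwrite('pics/p2.png',cv2.resize(np.hstack([a,b]),None,fx=2,fy=2))
E
```

```text
t 9.32 tcp [0.6521 0.1567 0.175 ] yaw -1.616 q7 -1.57 open 0.999 F [ 0.1  0.3 -0.2] ff 0.0
tr [-0.198, 0.0788, 0.033] turn [-0.002, -0.01, -0.0]
tr [-0.199, 0.079, 0.1359] turn [-0.002, -0.01, -0.0]
scene square_lid_mid [0.808 0.035 0.021] 0.9
scene square_lid_mid [ 0.328 -0.57   0.023] 0.67
scene square_lid_mid [0.65  0.16  0.058] 0.59
scene square_lid_mid [ 0.195 -0.32   0.025] 0.45
scene round_lid_mid [0.451 0.085 0.02 ] 0.64
side square_lid_mid [0.647 0.153 0.054] 0.78
side square_lid_mid [ 0.193 -0.323  0.022] 0.73
side square_lid_mid [0.81  0.036 0.027] 0.68
side round_lid_mid [0.451 0.082 0.019] 0.84
wrist square_lid_mid [0.65  0.156 0.054] 0.71
wrist round_lid_mid [0.452 0.086 0.019] 0.58
```

View pics/p2.png

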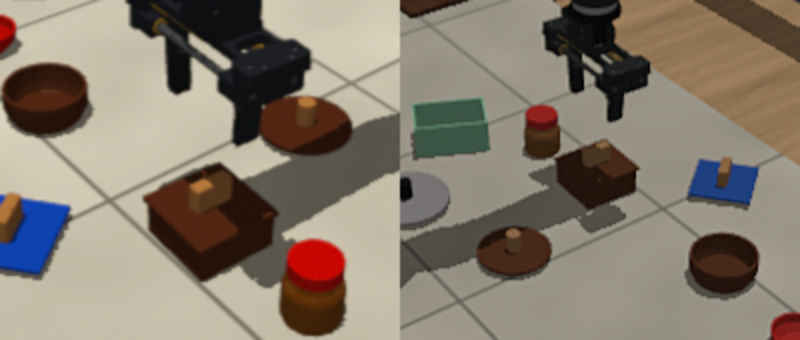

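Lid 1 is seated: mid is at about (0.650,0.156,0.054), and it lies flat on the dish at (210,220). Next is the round brown lid.

>>> {"fn": "jog_arm", "kwargs": {
  "turn": [
    [0,-0.01,0],
    [0,-0.01,0],
    [0,-0.01,0],
    [0,-0.01,0],
    [0,-0.01,0],
    [0,-0.01,0],
    [0,-0.01,0],
    [0,-0.01,0],
    [0,-0.01,0],
    [0,-0.01,0],
    [0,-0.01,0],
    [0,-0.01,0],
    [0,-0.01,0],
    [0,-0.01,0],
    [0,-0.01,0],
    [0,-0.01,0],
    [0,-0.01,0],
    [0,-0.01,0],
    [0,-0.01,0]
  ],
  "translation": [
    [-0.05,0.02,0],
    [-0.1,0.04,0],
    [-0.15,0.06,0.02],
    [-0.198,0.08,0.04],
    [-0.199,0.08,0.07],
    [-0.199,0.08,0.1],
    [-0.199,0.08,0.12],
    [-0.199,0.08,0.136],
    [-0.199,0.08,0.136],
    [-0.199,0.08,0.136],
    [-0.199,0.08,0.136],
    [-0.199,0.08,0.136],
    [-0.199,0.08,0.136],
    [-0.199,0.08,0.136],
    [-0.199,0.08,0.13],
    [-0.199,0.08,0.11],
    [-0.199,0.08,0.07],
    [-0.199,0.08,0.02],
    [-0.199,0.08,0.02]
  ],
  "grip": [0,0,0,0,0,0,0,0,0,1,1,1,1,1,1,1,1,1,1],
  "force": 25
}}

```text
clock: 12.15
tool_pos: [0.4479, 0.0859, 0.1525]
eef_rot: [1.0, -0.022, -0.002, -0.0]
contact_force: [-0.1, -0.1, -1.2]
opening: 0.234
finger_force: 25.0
```

```bash
python3 - <<'E'
from go import *
go((.670,-.1255,.15,-1.616),(.670,-.1255,.085,-1.616))
for c in ('scene','side'):
    cams.snapshot(c)
    for d in models.place_of(c,'round_lid_mid'): print(c,np.round(d['position'],3),round(d['p'],2))
E
```

```text
t 12.15 tcp [0.4479 0.0859 0.1525] yaw -1.616 q7 -1.03 open 0.234 F [-0.1 -0.1 -1.2] ff 24.997555911540985
tr [0.2314, 0.2012, 0.0016] turn [-0.0, 0.004, 0.0]
tr [0.2316, 0.2012, 0.0666] turn [-0.0, 0.004, 0.0]
scene [0.454 0.085 0.119] 0.68
side [0.448 0.087 0.119] 0.91
```

```bash
python3 - <<'E'
from go import *
a=cams.snapshot('scene')[160:310,290:490];b=cams.snapshot('side')[100:250,190:390]
cv2.imwrite('pics/p3.png',cv2.resize(np.hstack([a,b]),None,fx=2,fy=2)[:,:,::-1])
E
```

```text
(no output)
```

View pics/p3.png

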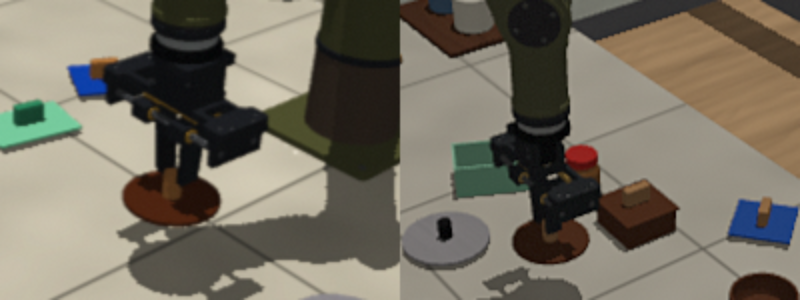

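```bash
python3 - <<'E'
from go import *
go()
V=[]
for c in ('scene','side'):
    cams.snapshot(c);p=cams.camera_params(c)
    d=models.masks_of(c,'round_lid_mid');c0=proj(np.array([[.45,.086,.12]]),p)[0]
    mk=min((e['pixels'] for e in d),key=lambda k:np.hypot(*(np.argwhere(k).mean(0)[::-1]-c0)));print(c,c0,np.argwhere(mk).mean(0)[::-1],mk.sum())
    V.append((mk.astype(np.float32),p))
    for d in models.place_of(c,'round_lid_mid'): print(c,np.round(d['position'],3),round(d['p'],2))
for dz in (.085,.09,.095,.1,.105,.11,.115,.12): print(dz,fit('round_lid_mid',(.45,.086),V,dz))
E
```

```text
t 12.45 tcp [0.4457 0.0858 0.1487] yaw -1.616 q7 -1.02 open 0.233 F [-0.3 -0.4 -0.4] ff 24.997391402721405
scene [376.17043977 251.82817326] [374.62103175 259.31944444] 1008
scene [0.453 0.088 0.116] 0.57
side [264.98948306 214.94332519] [264.90504451 220.45845697] 674
side [0.45  0.085 0.118] 0.73
0.085 (array([0.44773304, 0.0818464 , 0.24283925]), np.float64(0.25486838817596436))
0.09 (array([0.45094632, 0.0891638 , 0.1018223 ]), np.float64(0.18742883205413818))
0.095 (array([ 0.45082339,  0.08570738, -0.13033996]), np.float64(0.18022841215133667))
0.1 (array([0.45063781, 0.08393247, 0.16952801]), np.float64(0.26280587911605835))
0.105 (array([0.44577453, 0.07792087, 0.08101005]), np.float64(0.3607267141342163))
0.11 (array([ 0.44675087,  0.08171319, -0.00752839]), np.float64(0.46342307329177856))
0.115 (array([0.45213464, 0.08534919, 0.20022259]), np.float64(0.5546961426734924))
0.12 (array([0.43505277, 0.06002458, 1.00627715]), np.float64(0.5495120286941528))
```

The lid hangs about 18 mm lower in the fingers than intended, so it is held only by the knob top. I'll set it back down and regrasp deeper.

>>> {"fn": "jog_arm", "kwargs": {
  "turn": [
    [0,0,0],
    [0,0,0],
    [0,0,0],
    [0,0,0],
    [0,0,0],
    [0,0,0],
    [0,0,0],
    [0,0,0]
  ],
  "translation": [
    [0,0,0.015],
    [0,0,0.03],
    [0,0,0.045],
    [0,0,0.06],
    [0,0,0.075],
    [0,0,0.085],
    [0,0,0.09],
    [0,0,0.09]
  ],
  "grip": [1,1,1,1,1,1,1,1]
}}

```text
clock: 13.75
tool_pos: [0.4455, 0.0857, 0.0596]
eef_rot: [1.0, -0.023, -0.005, -0.0]
contact_force: [-1.0, 1.0, -0.8]
opening: 0.231
finger_force: 25.0
```

```bash
python3 - <<'E'
from go import *
go((.451,.086,.037,-1.616))
for c in ('scene','side'):
    cams.snapshot(c)
    for d in models.place_of(c,'round_lid_mid'): print(c,np.round(d['position'],3),round(d['p'],2))
go()
E
```

```text
t 13.75 tcp [0.4455 0.0857 0.0596] yaw -1.616 q7 -0.95 open 0.231 F [-1.   1.  -0.8] ff 24.997411966323853
tr [0.0057, -0.0005, 0.0225] turn [-0.0, 0.01, -0.0]
scene [0.452 0.085 0.025] 0.94
side [0.451 0.085 0.025] 0.84
t 13.95 tcp [0.4458 0.0859 0.0601] yaw -1.616 q7 -0.95 open 0.231 F [ 1.1 -0.1 -1.2] ff 24.997412860393524
```

>>> {"fn": "jog_arm", "kwargs": {
  "turn": [
    [0,0,0],
    [0,0,0],
    [0,0,0],
    [0,0,0],
    [0,0,0],
    [0,0.01,0],
    [0,0.01,0],
    [0,0.01,0],
    [0,0.01,0],
    [0,0.01,0],
    [0,0.01,0]
  ],
  "translation": [
    [0,0,0.002],
    [0,0,0.003],
    [0,0,0.003],
    [0,0,0.003],
    [0,0,0.003],
    [0.006,0,0.003],
    [0.006,0,0.01],
    [0.006,0,0.018],
    [0.006,0,0.023],
    [0.006,0,0.023],
    [0.006,0,0.023]
  ],
  "grip": [1,1,0,0,0,0,0,0,0,0,0]
}}

```text
clock: 15.32
tool_pos: [0.4513, 0.0855, 0.0367]
eef_rot: [1.0, -0.023, 0.0, 0.0]
contact_force: [-0.0, -0.3, 0.1]
opening: 1.0
finger_force: 0.0
```

```bash
python3 - <<'E'
from go import *
go((.4515,.0855,.037,-1.616))
for c in ('scene','side','wrist'):
    im=cams.snapshot(c)
    for d in models.place_of(c,'round_lid_mid'): print(c,np.round(d['position'],3),round(d['p'],2))
cv2.imwrite('pics/w3.png',im[:,:,::-1])
E
```

```text
t 15.32 tcp [0.4513 0.0855 0.0367] yaw -1.616 q7 -0.91 open 1.0 F [-0.  -0.3  0.1] ff 0.0
tr [0.0002, -0.0, -0.0003] turn [0.0, -0.0, -0.0]
scene [0.451 0.087 0.024] 0.64
side [0.45  0.085 0.02 ] 0.69
wrist [0.448 0.085 0.017] 0.86
```

View pics/w3.png

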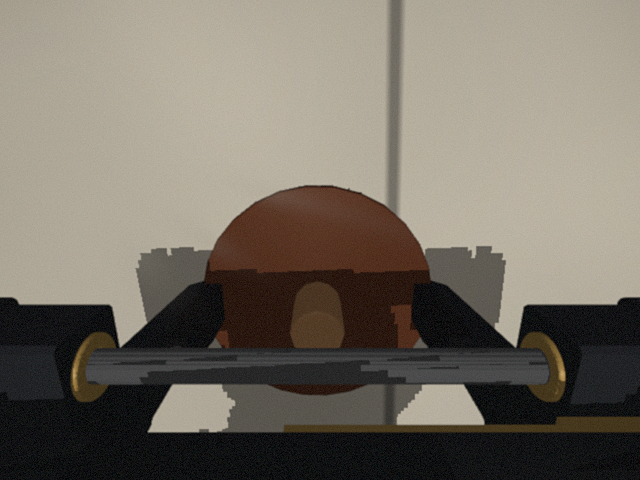

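The view shows the knob at (317,325), centred between the fingers. I'll close with more force and lift a little as a test.

>>> {"fn": "jog_arm", "kwargs": {
  "turn": [
    [0,0,0],
    [0,0,0],
    [0,0,0],
    [0,0,0],
    [0,0,0],
    [0,0,0],
    [0,0,0],
    [0,0,0],
    [0,0,0],
    [0,0,0],
    [0,0,0]
  ],
  "translation": [
    [0,0,0],
    [0,0,0],
    [0,0,0],
    [0,0,0],
    [0,0,0],
    [0,0,0],
    [0,0,-0.005],
    [0,0,-0.01],
    [0,0,-0.015],
    [0,0,-0.02],
    [0,0,-0.02]
  ],
  "grip": [1,1,1,1,1,1,1,1,1,1,1],
  "force": 50
}}

```text
clock: 17.0
tool_pos: [0.4515, 0.0856, 0.0571]
eef_rot: [1.0, -0.022, 0.0, 0.0]
contact_force: [0.4, 0.2, -1.6]
opening: 0.235
finger_force: 50.0
```

```bash
python3 - <<'E'
from go import *
go()
for c in ('scene','side'):
    im=cams.snapshot(c)
    for d in models.place_of(c,'round_lid_mid'): print(c,np.round(d['position'],3),round(d['p'],2))
go((.670,-.1255,.15,-1.616),(.670,-.1255,.085,-1.616))
E
```

```text
t 17.0 tcp [0.4515 0.0856 0.0571] yaw -1.616 q7 -0.92 open 0.235 F [ 0.4  0.2 -1.6] ff 49.99501096084714
scene [0.452 0.085 0.039] 0.82
side [0.45  0.087 0.04 ] 0.61
side [0.642 0.292 0.032] 0.51
t 17.2 tcp [0.4513 0.0856 0.0566] yaw -1.616 q7 -0.92 open 0.235 F [ 0.1  0.8 -0.6] ff 49.99502196907997
tr [0.228, 0.201, -0.0935] turn [-0.0, 0.0, 0.0]
tr [0.228, 0.201, -0.0285] turn [-0.0, 0.0, 0.0]
```

>>> {"fn": "jog_arm", "kwargs": {
  "turn": [
    [0,0,0],
    [0,0,0],
    [0,0,0],
    [0,0,0],
    [0,0,0],
    [0,0,0],
    [0,0,0],
    [0,0,0],
    [0,0,0],
    [0,0,0],
    [0,0,0],
    [0,0,0],
    [0,0,0],
    [0,0,0]
  ],
  "translation": [
    [0,0,-0.02],
    [0,0,-0.045],
    [0.02,0.015,-0.07],
    [0.05,0.04,-0.07],
    [0.085,0.075,-0.07],
    [0.12,0.11,-0.07],
    [0.155,0.14,-0.07],
    [0.19,0.17,-0.07],
    [0.215,0.19,-0.065],
    [0.228,0.201,-0.055],
    [0.228,0.201,-0.04],
    [0.228,0.201,-0.028],
    [0.228,0.201,-0.028],
    [0.228,0.201,-0.028]
  ],
  "grip": [1,1,1,1,1,1,1,1,1,1,1,1,1,1]
}}

```text
clock: 18.95
tool_pos: [0.6699, -0.125, 0.085]
eef_rot: [1.0, -0.022, 0.0, -0.0]
contact_force: [0.7, 0.4, -1.2]
opening: 0.237
finger_force: 50.0
```

```bash
python3 - <<'E'
from go import *
for c in ('scene','side'):
    im=cams.snapshot(c)
    for n in ('round_lid_mid','round_dish_mouth'):
      for d in models.place_of(c,n): print(c,n,np.round(d['position'],3),round(d['p'],2))
go((.670,-.1255,.069,-1.616))
E
```

```text
scene round_lid_mid [ 0.672 -0.124  0.069] 0.97
scene round_dish_mouth [ 0.671 -0.122  0.038] 0.76
side round_lid_mid [ 0.669 -0.123  0.066] 0.87
side round_dish_mouth [ 0.669 -0.126  0.038] 0.89
t 19.25 tcp [ 0.6702 -0.1255  0.0851] yaw -1.616 q7 -0.94 open 0.234 F [ 0.6  0.3 -0.6] ff 49.9953668564558
tr [-0.0002, 0.0, 0.0161] turn [0.0, -0.001, 0.0]
```

>>> {"fn": "jog_arm", "kwargs": {
  "turn": [
    [0,0,0],
    [0,0,0],
    [0,0,0],
    [0,0,0],
    [0,0,0],
    [0,0,0],
    [0,0,0],
    [0,0,0],
    [0,0,0],
    [0,0,0],
    [0,0,0],
    [0,0,0]
  ],
  "translation": [
    [0,0,0.005],
    [0,0,0.01],
    [0,0,0.014],
    [0,0,0.016],
    [0,0,0.016],
    [0,0,0.016],
    [0,0,0.016],
    [0,0,0.016],
    [0,0,0.016],
    [0,0,-0.01],
    [0,0,-0.05],
    [0,0,-0.09]
  ],
  "grip": [1,1,1,1,1,0,0,0,0,0,0,0]
}}

```text
clock: 20.75
tool_pos: [0.6698, -0.1256, 0.1754]
eef_rot: [1.0, -0.023, -0.0, 0.0]
contact_force: [0.7, 0.5, -0.7]
opening: 0.993
finger_force: 0.0
```

```bash
python3 - <<'E'
from go import *
for c in ('scene','side'):
    im=cams.snapshot(c)
    for n in ('round_lid_mid','round_dish_mouth','mint_lid_mid'):
      for d in models.place_of(c,n): print(c,n,np.round(d['position'],3),round(d['p'],2))
    cv2.imwrite(f'pics/p4{c}.png',im[:,:,::-1])
y=-.175-np.pi/2
go((.374,-.276,.15,y),(.374,-.276,.037,y))
E
```

```text
scene round_lid_mid [ 0.669 -0.128  0.057] 0.56
scene round_dish_mouth [ 0.672 -0.123  0.039] 0.81
scene mint_lid_mid [ 0.373 -0.275  0.023] 0.84
scene mint_lid_mid [0.64  0.295 0.035] 0.17
side round_lid_mid [ 0.67  -0.126  0.057] 0.78
side round_dish_mouth [ 0.669 -0.126  0.041] 0.63
side mint_lid_mid [ 0.373 -0.278  0.025] 0.88
t 21.15 tcp [ 0.6692 -0.1251  0.173 ] yaw -1.616 q7 -1.0 open 1.0 F [-0.2 -0.2 -0.6] ff 0.0
tr [-0.288, 0.1641, 0.0237] turn [-0.001, 0.003, 0.13]
tr [-0.2877, 0.1642, 0.1367] turn [-0.001, 0.003, 0.13]
```

View pics/p4side.png

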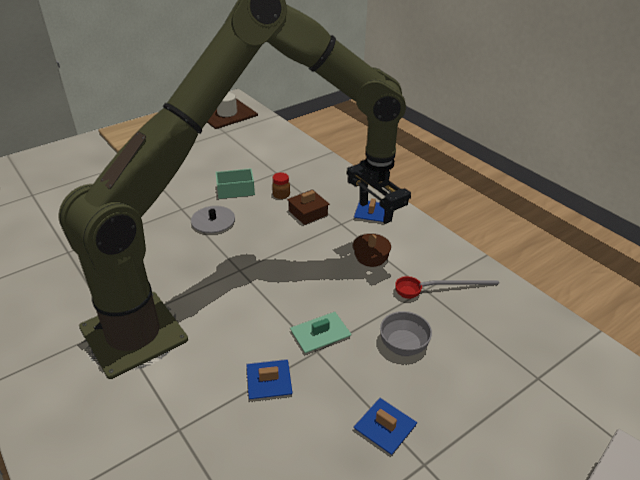

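The round lid is seated level on its dish at (372,248). Next is the mint lid: I'll hover and correct before descending.

>>> {"fn": "jog_arm", "kwargs": {
  "turn": [
    [0,0,0.13],
    [0,0,0.13],
    [0,0,0.13],
    [0,0,0.13],
    [0,0,0.13],
    [0,0,0.13],
    [0,0,0.13],
    [0,0,0.13],
    [0,0,0.13],
    [0,0,0.13]
  ],
  "translation": [
    [-0.05,0.03,0],
    [-0.1,0.06,0],
    [-0.15,0.09,0],
    [-0.2,0.12,0],
    [-0.25,0.145,0.02],
    [-0.288,0.164,0.04],
    [-0.288,0.164,0.07],
    [-0.288,0.164,0.08],
    [-0.288,0.164,0.08],
    [-0.288,0.164,0.08]
  ],
  "grip": [0,0,0,0,0,0,0,0,0,0]
}}

```text
clock: 22.4
tool_pos: [0.3757, -0.2763, 0.0951]
eef_rot: [0.996, -0.087, 0.0, 0.0]
contact_force: [-0.2, 0.4, -0.3]
opening: 0.998
finger_force: 0.0
```

```bash
python3 - <<'E'
from go import *
y=-.175-np.pi/2
im=cams.snapshot('wrist');cv2.imwrite('pics/w4.png',im[:,:,::-1])
for d in models.place_of('wrist','mint_lid_mid'): print(np.round(d['position'],3),round(d['p'],2))
go((.374,-.276,.037,y))
E
```

```text
t 22.5 tcp [ 0.3756 -0.2763  0.0953] yaw -1.745 q7 -0.38 open 1.001 F [-0.7  0.4  0.2] ff 0.0
tr [-0.0017, -0.0001, 0.0583] turn [0.001, -0.001, 0.001]
```

View pics/w4.png

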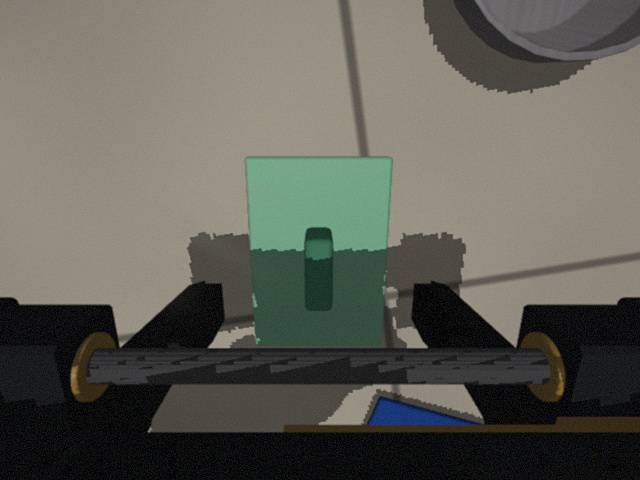

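The bar is at (318,270), centred and aligned.

>>> {"fn": "jog_arm", "kwargs": {
  "turn": [
    [0,0,0],
    [0,0,0],
    [0,0,0],
    [0,0,0],
    [0,0,0],
    [0,0,0],
    [0,0,0],
    [0,0,0],
    [0,0,0],
    [0,0,0],
    [0,0,0],
    [0,0,0],
    [0,0,0],
    [0,0,0],
    [0,0,0],
    [0,0,0]
  ],
  "translation": [
    [-0.002,0,0.02],
    [-0.002,0,0.04],
    [-0.002,0,0.052],
    [-0.002,0,0.058],
    [-0.002,0,0.058],
    [-0.002,0,0.058],
    [-0.002,0,0.058],
    [-0.002,0,0.058],
    [-0.002,0,0.058],
    [-0.002,0,0.058],
    [-0.002,0,0.053],
    [-0.002,0,0.04],
    [-0.002,0,0.0],
    [-0.002,0,-0.04],
    [-0.002,0,-0.08],
    [-0.002,0,-0.08]
  ],
  "grip": [0,0,0,0,0,1,1,1,1,1,1,1,1,1,1,1],
  "force": 35
}}

```text
clock: 24.5
tool_pos: [0.374, -0.2767, 0.177]
eef_rot: [0.996, -0.087, 0.002, 0.001]
contact_force: [1.0, -0.6, -0.5]
opening: 0.006
finger_force: 0.0
```

```bash
python3 - <<'E'
from go import *
for c in ('scene','side'):
    im=cams.snapshot(c)
    for n in ('mint_lid_mid','mint_box_mouth'):
      for d in models.place_of(c,n): print(c,n,np.round(d['position'],3),round(d['p'],2))
y=-.48-np.pi/2
go((.53,.405,.18,y),(.53,.405,.102,y))
E
```

```text
scene mint_lid_mid [ 0.371 -0.274  0.021] 0.75
scene mint_box_mouth [0.53  0.404 0.053] 0.82
side mint_lid_mid [ 0.373 -0.277  0.021] 0.6
side mint_box_mouth [0.53  0.405 0.055] 0.8
t 24.8 tcp [ 0.3724 -0.2756  0.1737] yaw -1.746 q7 -0.44 open 0.005 F [-0.3 -0.4 -0.7] ff 0.0
tr [0.0364, -0.6976, -0.0055] turn [-0.001, 0.002, 0.305]
tr [0.0366, -0.6975, 0.0725] turn [-0.001, 0.002, 0.305]
```

The grasp slipped off and the lid is still in place. I'll descend again and check the height before closing.

>>> {"fn": "jog_arm", "kwargs": {
  "turn": [
    [0,0,0],
    [0,0,0],
    [0,0,0],
    [0,0,0],
    [0,0,0],
    [0,0,0],
    [0,0,0],
    [0,0,0],
    [0,0,0],
    [0,0,0],
    [0,0,0],
    [0,0,0]
  ],
  "translation": [
    [0,0,0],
    [0,0,0],
    [0,0,0],
    [0,0,0.03],
    [0,0,0.06],
    [0,0,0.09],
    [0,0,0.11],
    [0,0,0.125],
    [0,0,0.137],
    [0,0,0.137],
    [0,0,0.137],
    [0,0,0.137]
  ],
  "grip": [0,0,0,0,0,0,0,0,0,0,0,0]
}}

```text
clock: 26.3
tool_pos: [0.3732, -0.2761, 0.0381]
eef_rot: [0.996, -0.087, 0.0, 0.0]
contact_force: [0.2, 0.2, 0.1]
opening: 0.997
finger_force: 0.0
```

```bash
python3 - <<'E'
from go import *
for c in ('scene','side'):
    im=cams.snapshot(c)
    for n in ('mint_lid_mid',):
      for d in models.place_of(c,n): print(c,n,np.round(d['position'],3),round(d['p'],2))
go((.374,-.276,.036,-1.746));print(r.get_state()['q'])
E
```

```text
scene mint_lid_mid [ 0.371 -0.277  0.021] 0.76
t 26.5 tcp [ 0.3731 -0.276   0.0379] yaw -1.746 q7 -0.27 open 0.998 F [-0.6  1.   0. ] ff 0.0
tr [0.0009, -0.0002, 0.0019] turn [0.0, -0.0, 0.0]
[ 0.49932923  0.92104993  0.0630621   2.18401094 -0.93539804  0.0622546
 -0.27378096]
```

The likely cause is that the fingers were still closing when the lift began. I'll give them more rows this time and verify.

>>> {"fn": "jog_arm", "kwargs": {
  "turn": [
    [0,0,0],
    [0,0,0],
    [0,0,0],
    [0,0,0],
    [0,0,0],
    [0,0,0],
    [0,0,0],
    [0,0,0],
    [0,0,0],
    [0,0,0],
    [0,0,0],
    [0,0,0],
    [0,0,0],
    [0,0,0]
  ],
  "translation": [
    [0.001,0,0.001],
    [0.001,0,0.001],
    [0.001,0,0.001],
    [0.001,0,0.001],
    [0.001,0,0.001],
    [0.001,0,0.001],
    [0.001,0,0.001],
    [0.001,0,0.001],
    [0.001,0,0.001],
    [0.001,0,0.001],
    [0.001,0,-0.004],
    [0.001,0,-0.01],
    [0.001,0,-0.02],
    [0.001,0,-0.02]
  ],
  "grip": [1,1,1,1,1,1,1,1,1,1,1,1,1,1],
  "force": 40
}}

```text
clock: 28.25
tool_pos: [0.3743, -0.2764, 0.0585]
eef_rot: [0.996, -0.087, 0.001, 0.001]
contact_force: [0.4, 0.1, -0.3]
opening: 0.178
finger_force: 40.0
```

```bash
python3 - <<'E'
from go import *
for c in ('scene','side'):
    im=cams.snapshot(c)
    for n in ('mint_lid_mid',):
      for d in models.place_of(c,n): print(c,n,np.round(d['position'],3),round(d['p'],2))
y=-.48-np.pi/2
go((.374,-.276,.17,y),(.53,.405,.18,y),(.53,.405,.102,y))
E
```

```text
scene mint_lid_mid [ 0.372 -0.272  0.045] 0.8
side mint_lid_mid [ 0.371 -0.278  0.043] 0.86
side mint_lid_mid [ 0.648 -0.295  0.017] 0.29
t 28.45 tcp [ 0.3739 -0.2761  0.0576] yaw -1.746 q7 -0.28 open 0.177 F [ 0.2 -0.2 -1.1] ff 39.99986364506185
tr [0.0001, -0.0001, -0.1124] turn [-0.0, 0.0, 0.305]
tr [0.0351, -0.6979, -0.1223] turn [-0.0, 0.0, 0.305]
tr [0.0351, -0.6978, -0.0443] turn [-0.0, 0.0, 0.305]
```

Held properly now. I'll carry it to the mint box.

>>> {"fn": "jog_arm", "kwargs": {
  "turn": [
    [0,0,0],
    [0,0,0],
    [0,0,0],
    [0,0,0.03],
    [0,0,0.06],
    [0,0,0.09],
    [0,0,0.12],
    [0,0,0.15],
    [0,0,0.18],
    [0,0,0.21],
    [0,0,0.24],
    [0,0,0.27],
    [0,0,0.3],
    [0,0,0.305],
    [0,0,0.305],
    [0,0,0.305],
    [0,0,0.305],
    [0,0,0.305],
    [0,0,0.305]
  ],
  "translation": [
    [0,0,-0.02],
    [0,0,-0.06],
    [0.01,-0.03,-0.1],
    [0.03,-0.07,-0.115],
    [0.05,-0.12,-0.115],
    [0.065,-0.18,-0.115],
    [0.075,-0.24,-0.115],
    [0.08,-0.3,-0.115],
    [0.08,-0.36,-0.115],
    [0.08,-0.42,-0.115],
    [0.075,-0.48,-0.115],
    [0.065,-0.54,-0.115],
    [0.055,-0.6,-0.115],
    [0.045,-0.65,-0.115],
    [0.038,-0.68,-0.115],
    [0.035,-0.698,-0.11],
    [0.035,-0.698,-0.09],
    [0.035,-0.698,-0.06],
    [0.035,-0.698,-0.06]
  ],
  "grip": [1,1,1,1,1,1,1,1,1,1,1,1,1,1,1,1,1,1,1]
}}

```text
clock: 30.82
tool_pos: [0.5284, 0.402, 0.1144]
eef_rot: [0.971, -0.24, -0.002, 0.003]
contact_force: [0.5, 0.2, -1.3]
opening: 0.178
finger_force: 40.0
```

```bash
python3 - <<'E'
from go import *
I=[]
for c,(u,v) in (('scene',(460,370)),('side',(240,180))):
    im=cams.snapshot(c);I.append(im[v-85:v+85,u-100:u+100])
    for n in ('mint_lid_mid','mint_box_mouth'):
      for d in models.place_of(c,n): print(c,n,np.round(d['position'],3),round(d['p'],2))
cv2.imwrite('pics/p5.png',cv2.resize(np.hstack(I),None,fx=2,fy=2)[:,:,::-1])
y=-.48-np.pi/2
go((.53,.405,.084,y))
E
```

```text
scene mint_lid_mid [0.527 0.4   0.098] 0.93
scene mint_box_mouth [0.528 0.406 0.051] 0.67
side mint_lid_mid [0.53  0.402 0.104] 0.72
side mint_box_mouth [0.528 0.403 0.055] 0.66
t 31.12 tcp [0.5308 0.4049 0.1188] yaw -2.051 q7 -2.01 open 0.18 F [-0.  -0.2 -2.3] ff 39.99990429729223
tr [-0.0008, 0.0003, 0.0348] turn [-0.001, -0.001, -0.001]
```

View pics/p5.png

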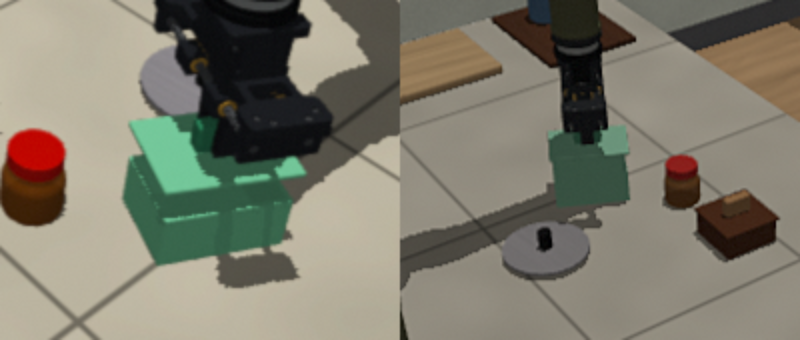

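The lid is in line over the mint box at (210,200). I'll lower and release.

>>> {"fn": "jog_arm", "kwargs": {
  "turn": [
    [0,0,0],
    [0,0,0],
    [0,0,0],
    [0,0,0],
    [0,0,0],
    [0,0,0],
    [0,0,0],
    [0,0,0],
    [0,0,0],
    [0,0,0],
    [0,0,0],
    [0,0,0],
    [0,0,0],
    [0,0,0],
    [0,0,0],
    [0,0,0]
  ],
  "translation": [
    [-0.001,0,0.008],
    [-0.001,0,0.016],
    [-0.001,0,0.022],
    [-0.001,0,0.027],
    [-0.001,0,0.031],
    [-0.001,0,0.035],
    [-0.001,0,0.035],
    [-0.001,0,0.035],
    [-0.001,0,0.035],
    [-0.001,0,0.035],
    [-0.001,0,0.035],
    [-0.001,0,0.035],
    [-0.001,0,0.02],
    [-0.001,0,-0.02],
    [-0.001,0,-0.06],
    [-0.001,0,-0.06]
  ],
  "grip": [1,1,1,1,1,1,1,0,0,0,0,0,0,0,0,0]
}}

```text
clock: 33.12
tool_pos: [0.5316, 0.4059, 0.1824]
eef_rot: [0.971, -0.238, 0.003, -0.002]
contact_force: [-0.1, -0.3, -0.8]
opening: 1.002
finger_force: 0.0
```

```bash
python3 - <<'E'
from go import *
for c in ('scene','side'):
    im=cams.snapshot(c)
    for n in ('mint_lid_mid','mint_box_mouth','steel_lid_mid'):
      for d in models.place_of(c,n): print(c,n,np.round(d['position'],3),round(d['p'],2))
y=-1.8
go((.385,.291,.1,y),(.385,.291,.037,y))
E
```

```text
scene mint_lid_mid [0.527 0.405 0.07 ] 0.62
scene mint_box_mouth [ 0.518 -0.418  0.048] 0.43
scene mint_box_mouth [0.527 0.409 0.07 ] 0.19
scene steel_lid_mid [0.39  0.293 0.02 ] 0.83
side mint_lid_mid [0.528 0.405 0.069] 0.76
side mint_lid_mid [ 0.667 -0.124  0.053] 0.22
side mint_box_mouth [0.532 0.402 0.057] 0.89
side steel_lid_mid [0.385 0.289 0.02 ] 0.88
t 33.52 tcp [0.5287 0.4053 0.1767] yaw -2.051 q7 -2.08 open 1.005 F [-0.3  0.3 -0.2] ff 0.0
tr [-0.0746, 0.1676, 0.077] turn [0.001, 0.001, -0.251]
tr [-0.0745, 0.1676, 0.14] turn [0.001, 0.001, -0.251]
```

>>> {"fn": "jog_arm", "kwargs": {
  "turn": [
    [0,0,-0.1],
    [0,0,-0.2],
    [0,0,-0.25],
    [0,0,-0.25],
    [0,0,-0.25],
    [0,0,-0.25],
    [0,0,-0.25],
    [0,0,-0.25],
    [0,0,-0.25]
  ],
  "translation": [
    [-0.02,0.05,0],
    [-0.04,0.1,0],
    [-0.06,0.14,0],
    [-0.074,0.167,0.02],
    [-0.074,0.167,0.05],
    [-0.074,0.167,0.08],
    [-0.074,0.167,0.09],
    [-0.074,0.167,0.09],
    [-0.074,0.167,0.09]
  ],
  "grip": [0,0,0,0,0,0,0,0,0]
}}

```text
clock: 34.65
tool_pos: [0.3867, 0.2915, 0.0879]
eef_rot: [0.993, -0.115, 0.0, -0.0]
contact_force: [0.2, -0.1, -0.5]
opening: 1.005
finger_force: 0.0
```

```bash
python3 - <<'E'
from go import *
im=cams.snapshot('wrist');cv2.imwrite('pics/w6.png',im[:,:,::-1])
for d in models.place_of('wrist','steel_lid_mid'): print(np.round(d['position'],3),round(d['p'],2))
go((.386,.291,.037,-1.8))
E
```

```text
[0.386 0.294 0.02 ] 0.95
t 34.75 tcp [0.3867 0.2917 0.0881] yaw -1.801 q7 -1.56 open 0.998 F [ 0.5 -0.1  0.3] ff 0.0
tr [-0.0005, 0.0009, 0.0511] turn [-0.0, -0.001, -0.001]
```

View pics/w6.png

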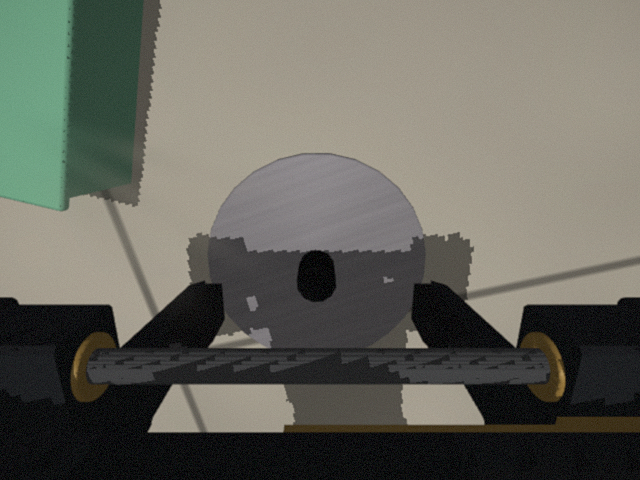

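The knob is centred at (316,275). I'll descend, close and lift a little.

>>> {"fn": "jog_arm", "kwargs": {
  "turn": [
    [0,0,0],
    [0,0,0],
    [0,0,0],
    [0,0,0],
    [0,0,0],
    [0,0,0],
    [0,0,0],
    [0,0,0],
    [0,0,0],
    [0,0,0],
    [0,0,0],
    [0,0,0],
    [0,0,0],
    [0,0,0],
    [0,0,0],
    [0,0,0],
    [0,0,0],
    [0,0,0]
  ],
  "translation": [
    [0,0,0.02],
    [0,0,0.035],
    [0,0,0.045],
    [0,0,0.051],
    [0,0,0.051],
    [0,0,0.051],
    [0,0,0.051],
    [0,0,0.051],
    [0,0,0.051],
    [0,0,0.051],
    [0,0,0.051],
    [0,0,0.051],
    [0,0,0.051],
    [0,0,0.051],
    [0,0,0.047],
    [0,0,0.04],
    [0,0,0.031],
    [0,0,0.031]
  ],
  "grip": [0,0,0,0,0,1,1,1,1,1,1,1,1,1,1,1,1,1],
  "force": 50
}}

```text
clock: 37.0
tool_pos: [0.3867, 0.2919, 0.0575]
eef_rot: [0.993, -0.115, 0.001, -0.0]
contact_force: [0.6, -0.4, -1.9]
opening: 0.236
finger_force: 50.0
```

```bash
python3 - <<'E'
from go import *
for c in ('scene','side'):
    im=cams.snapshot(c)
    for n in ('steel_lid_mid','steel_bowl_mouth'):
      for d in models.place_of(c,n): print(c,n,np.round(d['position'],3),round(d['p'],2))
go((.521,-.419,.17,-1.8))
E
```

```text
scene steel_lid_mid [0.384 0.291 0.041] 0.59
scene steel_bowl_mouth [ 0.518 -0.42   0.05 ] 0.91
side steel_lid_mid [0.387 0.288 0.04 ] 0.56
side steel_bowl_mouth [ 0.525 -0.418  0.05 ] 0.98
t 37.3 tcp [0.3863 0.2915 0.0565] yaw -1.801 q7 -1.59 open 0.233 F [ 0.2 -0.4 -2.3] ff 50.00007279217243
tr [0.2933, 0.661, -0.1134] turn [0.0, 0.0, -0.001]
```

>>> {"fn": "jog_arm", "kwargs": {
  "turn": [
    [0,0,0],
    [0,0,0],
    [0,0,0],
    [0,0,0],
    [0,0,0],
    [0,0,0],
    [0,0,0],
    [0,0,0],
    [0,0,0],
    [0,0,0],
    [0,0,0],
    [0,0,0],
    [0,0,0],
    [0,0,0],
    [0,0,0],
    [0,0,0],
    [0,0,0],
    [0,0,0],
    [0,0,0]
  ],
  "translation": [
    [0,0,-0.02],
    [0,0,-0.06],
    [0.02,0.02,-0.1],
    [0.055,0.06,-0.11],
    [0.09,0.11,-0.11],
    [0.12,0.16,-0.11],
    [0.15,0.21,-0.11],
    [0.175,0.26,-0.11],
    [0.2,0.31,-0.11],
    [0.22,0.36,-0.11],
    [0.24,0.41,-0.11],
    [0.255,0.46,-0.11],
    [0.265,0.51,-0.11],
    [0.275,0.56,-0.11],
    [0.284,0.61,-0.11],
    [0.29,0.645,-0.11],
    [0.293,0.661,-0.1],
    [0.293,0.661,-0.08],
    [0.293,0.661,-0.06]
  ],
  "grip": [1,1,1,1,1,1,1,1,1,1,1,1,1,1,1,1,1,1,1]
}}

```text
clock: 39.67
tool_pos: [0.5213, -0.4156, 0.1142]
eef_rot: [0.994, -0.114, -0.001, -0.002]
contact_force: [0.1, 0.3, -0.5]
opening: 0.234
finger_force: 50.0
```

```bash
python3 - <<'E'
from go import *
I=[]
for c,(u,v) in (('scene',(235,205)),('side',(405,330))):
    im=cams.snapshot(c);I.append(im[v-85:v+85,u-100:u+100])
    for n in ('steel_lid_mid','steel_bowl_mouth'):
      for d in models.place_of(c,n): print(c,n,np.round(d['position'],3),round(d['p'],2))
cv2.imwrite('pics/p7.png',cv2.resize(np.hstack(I),None,fx=2,fy=2)[:,:,::-1])
go((.521,-.419,.079,-1.8))
E
```

```text
scene steel_lid_mid [0.649 0.157 0.054] 0.67
scene steel_lid_mid [ 0.52  -0.421  0.098] 0.63
scene steel_bowl_mouth [ 0.519 -0.422  0.049] 0.9
side steel_lid_mid [ 0.519 -0.418  0.098] 0.91
t 39.98 tcp [ 0.5214 -0.4185  0.1172] yaw -1.8 q7 -0.77 open 0.237 F [-0.8  0.1 -2. ] ff 50.00001819804311
tr [-0.0003, 0.0005, 0.0382] turn [0.0, -0.001, -0.0]
```

View pics/p7.png

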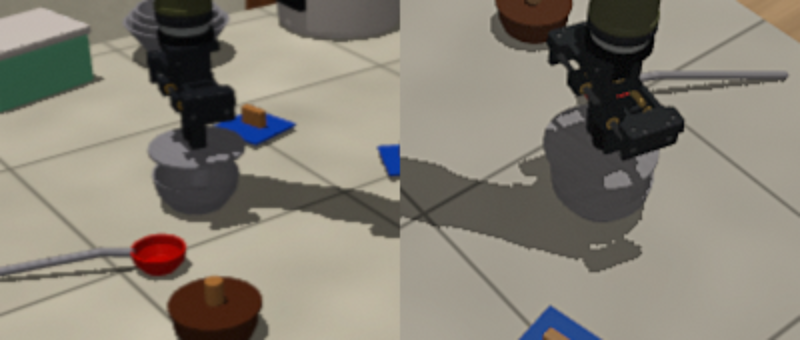

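The steel lid is centred over the bowl at (195,165). I'll lower and release.

>>> {"fn": "jog_arm", "kwargs": {
  "turn": [
    [0,0,0],
    [0,0,0],
    [0,0,0],
    [0,0,0],
    [0,0,0],
    [0,0,0],
    [0,0,0],
    [0,0,0],
    [0,0,0],
    [0,0,0],
    [0,0,0],
    [0,0,0],
    [0,0,0],
    [0,0,0],
    [0,0,0],
    [0,0,0],
    [0,0,0]
  ],
  "translation": [
    [0,0,0.008],
    [0,0,0.016],
    [0,0,0.023],
    [0,0,0.029],
    [0,0,0.034],
    [0,0,0.038],
    [0,0,0.038],
    [0,0,0.038],
    [0,0,0.038],
    [0,0,0.038],
    [0,0,0.038],
    [0,0,0.038],
    [0,0,0.038],
    [0,0,0.02],
    [0,0,-0.03],
    [0,0,-0.09],
    [0,0,-0.12]
  ],
  "grip": [1,1,1,1,1,1,1,1,0,0,0,0,0,0,0,0,0]
}}

```text
clock: 42.1
tool_pos: [0.5215, -0.4204, 0.2419]
eef_rot: [0.993, -0.115, 0.003, 0.002]
contact_force: [0.5, 0.1, -0.4]
opening: 1.003
finger_force: 0.0
```

```bash
python3 - <<'E'
from go import *
I=[]
for c in ('scene','side'):
    im=cams.snapshot(c)
    for n in ("steel_lid_mid","round_lid_mid","square_lid_mid","mint_lid_mid","steel_bowl_mouth","round_dish_mouth","square_dish_mouth","mint_box_mouth","ladle_cup","spice_jar_mid"):
      print(c,n,[(np.round(d['position'],3).tolist(),round(d['p'],2)) for d in models.place_of(c,n)])
    I.append(cv2.resize(im[140:400,180:520],None,fx=1.17,fy=1.17))
cv2.imwrite('pics/p8.png',np.hstack(I)[:,:,::-1])
go()
E
```

```text
scene steel_lid_mid [([0.522, -0.422, 0.062], 0.65)]
scene round_lid_mid [([0.668, -0.126, 0.056], 0.89)]
scene square_lid_mid [([0.195, -0.324, 0.024], 0.83), ([0.329, -0.572, 0.021], 0.83), ([0.647, 0.154, 0.054], 0.82), ([0.81, 0.038, 0.021], 0.7)]
scene mint_lid_mid [([0.527, 0.405, 0.07], 0.76), ([0.516, -0.417, 0.05], 0.47)]
scene steel_bowl_mouth [([0.519, -0.419, 0.052], 0.81)]
scene round_dish_mouth [([0.67, -0.124, 0.041], 0.72)]
scene square_dish_mouth [([0.526, 0.407, 0.069], 0.55)]
scene mint_box_mouth []
scene ladle_cup [([0.648, -0.294, 0.018], 0.86)]
scene spice_jar_mid [([0.641, 0.293, 0.033], 0.97), ([0.672, -0.127, 0.053], 0.71), ([0.528, 0.407, 0.068], 0.22)]
side steel_lid_mid [([0.519, -0.422, 0.063], 0.6), ([0.64, 0.296, 0.036], 0.51)]
side round_lid_mid [([0.666, -0.126, 0.055], 0.92), ([0.65, -0.295, 0.017], 0.46)]
side square_lid_mid [([0.649, 0.154, 0.057], 0.83), ([0.192, -0.319, 0.02], 0.81), ([0.329, -0.571, 0.026], 0.75), ([0.809, 0.042, 0.024], 0.56)]
side mint_lid_mid [([0.667, -0.124, 0.055], 0.66), ([0.528, 0.404, 0.069], 0.56)]
side steel_bowl_mouth []
side round_dish_mouth [([0.664, -0.126, 0.039], 0.75), ([0.641, 0.292, 0.036], 0.21)]
side square_dish_mouth [([0.646, 0.154, 0.036], 0.61)]
side mint_box_mouth [([0.533, 0.402, 0.057], 0.69), ([0.519, -0.422, 0.064], 0.17)]
side ladle_cup [([0.649, -0.296, 0.017], 0.62)]
side spice_jar_mid [([0.638, 0.291, 0.034], 0.7)]
t 43.2 tcp [ 0.5208 -0.4189  0.2368] yaw -1.801 q7 -0.83 open 1.001 F [ 0.  -0.4  0.5] ff 0.0
```

View pics/p8.png

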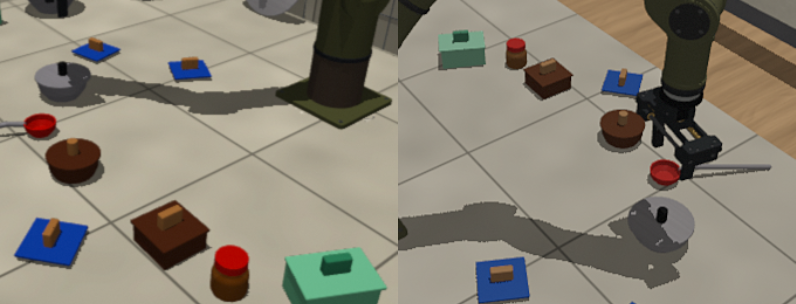

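All four lids sit level at the expected heights: steel (62,75), round (73,155), square (170,230) and mint (335,275) in the left half. The ladle and jar have not moved, so I'll hand in.

```bash
python3 -c "
from plant import r
print(r.finish_job())"
```

```text
the job is handed in; nothing more can be done
None
```

All four lids are on their matching containers and released, and the job is handed in at about 43 s; camera checks showed them level and centred with the ladle and jar undisturbed, but the hand-in returned no verdict.

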